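# Start the light-curing unit on the dental bench

## Task

Start a curing run: push the curing unit's drawer fully home, then tip the power rocker fully on by pressing its raised end with the white patch, then press the green start button fully down and let it come up again. Do these in that order, do not press the red or the blue button, and leave the cast on the bench, the jar and the resin pot standing where they are. Nothing is to be picked up.

Things in the scene. Friction and masses are not known exactly. Their poses are not given: they have to be found in the camera images.
- unit: curing unit, a white box 200 (x) x 300 (y) x 105 mm high, fixed, turned up to 0.25 rad; origin at the centre of its underside, x from the drawer side (facing the robot) to its back, y to its left, z up. On its flat top, 35 mm nearer the robot than its centre, the rocker and the red, blue and green buttons stand in a row along its y, 65 mm apart, in an order that varies
- drawer (a joint): how far the unit's drawer stands open, in m: 0 fully home (stop), at most 0.09; starts about 0.05 to 0.08 open. It slides along the unit's x, resists with about 3 N and stays where it is left
- drawer_front (a point): mid-width point on the outer face of the drawer's blue-painted front panel, 75 mm above the bench; moves with the drawer. The panel is 296 mm wide, 25 mm thick and spans 14 to 96 mm above the bench, with a flat black strip. Pushed along the unit's +x it shuts; when home it still stands 25 mm proud of the white housing. A cast is fixed in the drawer
- rocker (a joint): angle of the power rocker, rad: 0 off (end away from the robot raised), 0.44 fully on (that end down, stop); it stays where it is left. About 2 to 4 N near the end tips it
- rocker_end (a point): point to press on the power rocker: on top of its raised end, the one away from the robot, 19 mm from the pivot along the unit's x, 133 mm above the bench while off; sinks about 8 mm as it tips. The rocker is a dark grey paddle 56 (unit's x) x 30 mm with a white patch on the end to press, on a black base 66 x 42 x 10 mm on the unit's top
- green (a joint): travel of the green start button, m: 0 up, 0.007 fully down; springs back. About 1.5 N starts it and 5 N takes it fully down
- green_top (a point): green round spring push-button, cap 32 mm across, on a black round housing 48 mm across and 12 mm high fixed on the unit's top; this point is the centre of its top, 128 mm above the bench when up; pressed straight down
- red (a joint): travel of the red stop button, m: 0 up, 0.007 fully down; must be left alone
- red_top (a point): red round spring push-button, cap 32 mm across, on a black round housing 48 mm across and 12 mm high fixed on the unit's top; centre of its top, 128 mm above the bench; not to be pressed
- blue (a joint): travel of the blue menu button, m: 0 up, 0.007 fully down; must be left alone
- blue_top (a point): blue round spring push-button, cap 32 mm across, on a black round housing 48 mm across and 12 mm high fixed on the unit's top; centre of its top, 128 mm above the bench; not to be pressed
- cast: loose dental cast, yellow base 64 x 62 x 22 mm with red gum and white teeth, about 38 mm high in all, on the bench to the left of the unit; origin under its centre; leave alone
- jar: loose jar with a white cap, 52 mm across and 70 mm high, on the bench to the right of the unit; origin under its centre; leave alone
- pot: loose amber resin pot, 46 mm across and 36 mm high, standing on the back of the unit's top; origin under its centre; leave alone

How it is judged:
By the outcome, as a careful person would: the job done as asked, in the order asked, and still so for the second after the job is handed in, with the robot touching nothing.
It also fails if it takes over 45 s, if anything falls off the work surface, if the arm or the gripper's body presses on something with over 40 N, if the wrist force passes 120 N, or if a joint passes its speed limit or range.

## Robot

A 6-joint arm with a two-finger parallel gripper is mounted at the origin on the work surface. World frame = base frame: x ahead of the robot, y to its left, z up, the work surface at z = 0. Lengths are in m, angles in degrees, forces in N, time in s.
With the tool pointing down it reaches from about 0.375 to 0.9 m from the base axis. Payload 3.1 kg.
Tool frame: the origin (TCP) lies at the very end of the fingers, on their centre line; the grasp point (between the pads) lies 19 mm behind it; z points along the fingers, y is the line along which they close (so a half turn about z gives the same grasp; the last joint's range is limited). The gripper opens to 87 mm and grips with 3 to 60 N. Pads are 19 mm wide; open, the fingers measure 117 mm over their backs; the gripper's body (75 mm by 190 mm) begins 51 mm behind the grasp point.
Start: joints at [57.038, 30.224, 82.088, -0, 67.689, -10.227], TCP at [0.242, 0.576, 0.223] pointing down, gripper open.
Joint ranges: [-176.69, 176.69], [-43.24, 126.21], [12.49, 139.97], [-82, 262], [0, 151.66], [-163.58, 163.58]. Speed limits (degrees/s): [159.86, 159.86, 180, 180, 180, 180].

## Interface

Orientations are given as a 3x3 rotation matrix whose columns are the frame's x, y, z axes.
In Python, from rig import readout, viewer, ticket gives the robot as it stands.
- The arm moves only by the tool send_rows, never from a script. Its argument "moves" is a list of rows, each a list of 6 numbers: the shift along the tool's x, y, z in units of 250 mm (1.0 is 250 mm), then the turn, a rotation vector about the tool's x, y, z in units of 90 degrees (1.0 is 90 degrees). A call has 1 to 12 rows; each row is the pose to reach, as a shift and turn from the pose commanded when the call began, along the tool's axes at that moment; what a row does not reach only later rows make up. A row lasts 1/10 s, in which the tool goes at most 50 mm and 8.59 degrees, less where a joint would pass 70% of its speed; a pose out of reach is approached as far as the arm can. A call with a number of a shift or a turn outside -1 to 1 is refused whole. A call with a gripper value outside its range is refused whole. "grip" is the opening, from 0 (shut) to 1 (fully open), set as the call begins (left out, the last holds). The fingers move at their own pace and stop on an object; the grip force is fixed at half the most. Time passes only in rows, so rows that repeat a pose let the fingers close. It gives the time, the measured TCP pose, the force, the opening and the grip force at its end, in the units of the state.
- readout.read_state(): the state, without advancing time (a new reading comes with each control period).
- viewer.capture(name): name is "side" or "top"; returns (picture, depth): 480x640x3 uint8, red, green, blue; 480x640 float32, m along the optical axis (not along the pixel's ray), 0 where there is no reading.
- viewer.camera_info(name): a dict with "fx", "fy", "cx", "cy" (pixels), "distortion" ([k1, k2, p1, p2, k3] as OpenCV has them; the pictures are not rectified), "R" (3x3) and "t" (3): a world point X has camera coordinates R X + t. Camera axes: x right, y down, z forward; pixel columns grow to the right and rows downward; lengths in m; the calibration is good to about 2 mm. A picture is of the moment at which its call begins. camera_info takes no time and is no camera call.
- ticket.hand_in(): hands the job in; it is judged then, once.
The state is a dict: "time_s": time; "joint_positions": joint angles; "qvel": joint speeds; "tau": joint torques, N m; "position": TCP position; "tcp_rot": TCP orientation; "force": force on the tool from outside, world axes, zero at the start; "moment": the same for the moment, N m; "opening": opening from 0.0 (shut) to 1.0 (fully open); "grasp_force": force on a finger pad.
Only numpy, scipy, OpenCV 4.12 (cv2) and the standard library are available. Lean on these libraries where they do the work, as an engineer would, in place of code of your own. Each camera call takes 0.05 s, during which the arm holds its last target. There are 200 camera calls.

## Working session

There is one attempt and no reset: what is moved stays moved. The work goes in short steps, Python scripts to look and compute and a tool call to move; the robot and the scene stay as the last step left them, time stands still between calls to the robot, and variables do not carry over. Pictures are saved under pics/ and viewed, at most 10 in all, crops included, and the job is handed in when it is done.

Besides the shell and the picture viewer there is one more tool, called after "Emit:" by a JSON object that holds its "api" and its "payload", one argument or row to a line. send_rows: Moves the arm, as the interface text tells. Shifts and turns lie within -1 to 1; 1 stands for 250 mm of shift or 90 degrees of turn. Its arguments: {"type":"object","properties":{"moves":{"type":"array"},"grip":{"type":"number"}},"required":["moves"]}

```bash
mkdir -p pics; cat > h.py <<'E'
import numpy as np, cv2
from rig import readout, viewer, ticket
def snap(n,f):
    p,d=viewer.capture(n); cv2.imwrite(f'pics/{f}.png',p[:,:,::-1]); np.savez(f'pics/{f}.npz',p=p,d=d); return p,d
def ray(n,uv):
    c=viewer.camera_info(n); K=np.array([[c['fx'],0,c['cx']],[0,c['fy'],c['cy']],[0,0,1]])
    q=cv2.undistortPoints(np.array(uv,float).reshape(-1,1,2),K,np.array(c['distortion'],float)).reshape(-1,2)
    R=np.array(c['R']);t=np.array(c['t'])
    return -R.T@t, np.c_[q,np.ones(len(q))]@R
def onplane(n,uv,z):
    o,r=ray(n,uv); return o+r*((z-o[2])/r[:,2])[:,None]
def withdepth(n,uv,d):
    o,r=ray(n,uv); return o+r*np.array([d[int(round(v)),int(round(u))] for u,v in np.array(uv).reshape(-1,2)])[:,None]
E
python3 - <<'E'
from h import *
for n in('top','side'):
    snap(n,n+'0'); c=viewer.camera_info(n); print(n,-np.array(c['R']).T@np.array(c['t']),c['fx'])
s=readout.read_state();print(s['time_s'],s['position'],s['tcp_rot'],s['force'])
E
```

```text
top [0.54277591 0.02826023 1.19260163] 586.2399155584998
side [ 0.53662705 -0.63409559  0.91729891] 527.7855912311568
0.1 [0.2411369  0.57589259 0.22166442] [[-9.22317858e-01  3.86430631e-01 -1.06620432e-03]
 [ 3.86431950e-01  9.22316434e-01 -1.65660165e-03]
 [ 3.43216142e-04 -1.93992870e-03 -9.99998059e-01]] [0.26999801 0.15618111 0.06876194]
```

View pics/top0.png

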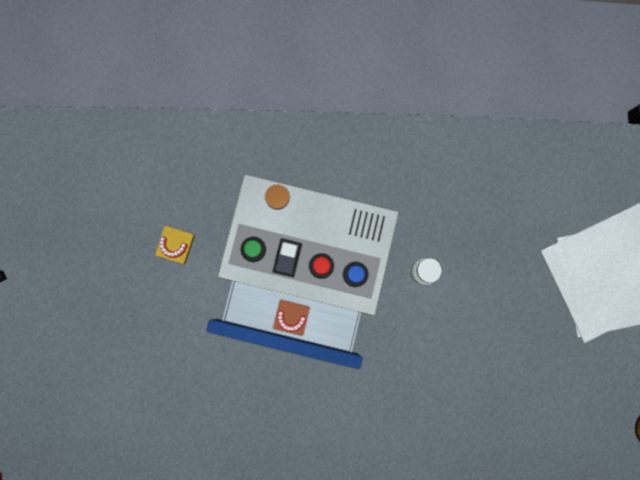

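View pics/side0.png

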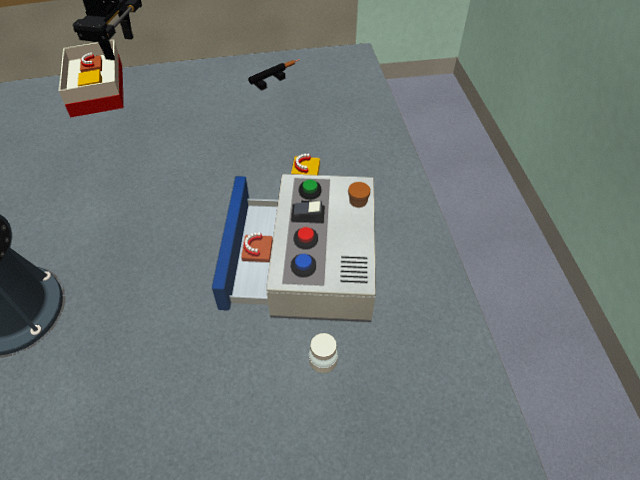

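The top view shows green at (253,249), the rocker at (288,257) with its white patch on the far side at (289,249), red at (321,266) and blue at (356,274). The blue drawer front runs from (208,326) to (361,362). The side view shows the same order, and the arm is clear of the unit.

```bash
python3 - <<'E'
from h import *
def blob(m,lo=30):
    n,l,s,c=cv2.connectedComponentsWithStats(m.astype(np.uint8)); 
    return [(s[i,4],c[i],l==i) for i in range(1,n) if s[i,4]>=lo]
P={}
for n in('top','side'):
    z=np.load(f'pics/{n}0.npz');p=z['p'];d=z['d'];h,s,v=cv2.split(cv2.cvtColor(p,cv2.COLOR_RGB2HSV))
    x0,x1,y0,y1=(200,400,170,375) if n=='top' else (210,380,170,320)
    box=np.zeros(h.shape,bool);box[y0:y1,x0:x1]=1
    ms={'green':(h>45)&(h<80)&(s>120)&(v>60),'red':((h<5)|(h>174))&(s>190)&(v>110),'blue':(h>100)&(h<125)&(s>150)&(v>60)}
    for k,m in ms.items():
        for a,c,l in blob(m&box):
            if k=='blue' and a>1000:
                ys,xs=np.where(l); 
                if n=='top': r=cv2.minAreaRect(np.c_[xs,ys].astype(np.float32)); b=cv2.boxPoints(r); print('front',onplane(n,b,.096).round(4).tolist())
                continue
            print(n,k,a,c.round(1),onplane(n,[c],.128).round(4),withdepth(n,[c],d).round(4))
            P[n,k]=onplane(n,[c],.128)[0]
# unit frame from buttons
    # white patch: bright within 35px of rocker centre
    rc=(288,250) if n=='top' else (314,207)
    yy,xx=np.mgrid[:480,:640]
    for a,c,l in blob((v>150)&(np.hypot(xx-rc[0],yy-rc[1])<12),10):
        print(n,'patch',a,c.round(1),onplane(n,[c],.132).round(4),withdepth(n,[c],d).round(4))
for n in('top','side'):
    g,r,b=[P[n,k] for k in('green','red','blue')]
    e=(g-b)[:2]; print(n,np.linalg.norm(e),np.linalg.norm((g-r)[:2]),'yaw deg',np.degrees(np.arctan2(-e[0],e[1])))
E
```

```text
top green 252 [252.2 248.2] [[0.6426 0.1269 0.128 ]] [[0.6427 0.127  0.1272]]
top red 177 [321.2 264.8] [[6.155e-01 3.000e-04 1.280e-01]] [[6.156e-01 3.000e-04 1.267e-01]]
top blue 252 [355.7 273.6] [[ 0.601  -0.0628  0.128 ]] [[ 0.6009 -0.0627  0.1296]]
front [[0.4895, 0.21, 0.096], [0.5134, 0.205, 0.096], [0.4507, -0.08, 0.096], [0.427, -0.0746, 0.096]]
top patch 183 [288.3 249.5] [[0.6416 0.061  0.132 ]] [[0.6415 0.0609 0.1326]]
side green 161 [309.7 185.8] [[0.6438 0.1208 0.128 ]] [[0.6437 0.1203 0.1285]]
side red 146 [305.2 233.1] [[ 0.6161 -0.0023  0.128 ]] [[ 6.163e-01 -6.000e-04  1.259e-01]]
side blue 181 [302.7 260.4] [[ 0.6022 -0.0656  0.128 ]] [[ 0.6022 -0.0651  0.1273]]
side patch 113 [313.9 206.1] [[0.6429 0.0603 0.132 ]] [[0.6432 0.0623 0.1297]]
top 0.1941939454743881 0.12944544994548218 yaw deg -12.364002821453822
side 0.19094790840673398 0.1261350973816401 yaw deg -12.580217568513818
```

```bash
cat >> h.py <<'E'
YAW=np.radians(-12.45); UX=np.array([np.cos(YAW),np.sin(YAW),0]); UY=np.array([-UX[1],UX[0],0]); UZ=np.array([0,0,1.])
ROW=np.array([.6222,.0312,0])   # button row at unit y=0
def go(p,turn=True):
    s=readout.read_state(); R=np.array(s['tcp_rot']); Rt=np.c_[-UX,UY,-UZ]
    print('t',s['time_s'],'pos',np.round(s['position'],4),'unit',np.round([(s['position']-ROW)@UX*1000,(s['position']-ROW)@UY*1000],1),'F',np.round(s['force'],2),'open',s['opening'])
    print('shift',(R.T@(np.array(p)-s['position'])/.25).round(3),'turn',(cv2.Rodrigues(R.T@Rt)[0].ravel()/(np.pi/2)).round(3))
E
python3 -c "
from h import *
print(ROW-UX*.09)
a=np.array([.4246,.0751,.18]); b=readout.read_state()['position']
go((a+b)/2); go(a)"
```

```text
[0.53431639 0.05060288 0.        ]
t 0.1 pos [0.2411 0.5759 0.2217] unit [-489.5  449.7] F [0.27 0.16 0.07] open 0.9978063919762847
shift [-0.725 -0.782  0.085] turn [-0.001 -0.    -0.114]
t 0.1 pos [0.2411 0.5759 0.2217] unit [-489.5  449.7] F [0.27 0.16 0.07] open 0.9978063919762847
shift [-1.451 -1.564  0.169] turn [-0.001 -0.    -0.114]
```

Emit:
{"api": "send_rows", "payload": {
  "moves": [
    [-0.725,-0.782,0.085,0,0,-0.114],
    [-0.725,-0.782,0.085,0,0,-0.114],
    [-0.725,-0.782,0.085,0,0,-0.114],
    [-0.725,-0.782,0.085,0,0,-0.114],
    [-0.725,-0.782,0.085,0,0,-0.114],
    [-0.725,-0.782,0.085,0,0,-0.114],
    [-0.725,-0.782,0.085,0,0,-0.114],
    [-0.725,-0.782,0.085,0,0,-0.114]
  ],
  "grip": 0
}}

```text
time_s: 0.9
position: [0.3333, 0.3261, 0.2013]
tcp_rot: [[-0.976, 0.217, -0.0], [0.217, 0.976, 0.0], [0.0, 0.0, -1.0]]
force: [0.3, 0.2, 0.4]
opening: 0.351
grasp_force: 0.0
```

```bash
python3 -c "
from h import *
go([.4246,.0751,.18])"
```

```text
t 0.9 pos [0.3333 0.3261 0.2013] unit [-345.7  225.7] F [0.27 0.15 0.39] open 0.35132976292416324
shift [-0.575 -0.901  0.085] turn [ 0.    -0.    -0.001]
```

Emit:
{"api": "send_rows", "payload": {
  "moves": [
    [-0.575,-0.9,0.085,0,0,0],
    [-0.575,-0.9,0.085,0,0,0],
    [-0.575,-0.9,0.085,0,0,0],
    [-0.575,-0.9,0.085,0,0,0],
    [-0.575,-0.9,0.085,0,0,0],
    [-0.575,-0.9,0.085,0,0,0],
    [-0.575,-0.9,0.085,0,0,0],
    [-0.575,-0.9,0.085,0,0,0]
  ]
}}

```text
time_s: 1.7
position: [0.4249, 0.0763, 0.18]
tcp_rot: [[-0.976, 0.216, -0.0], [0.216, 0.976, 0.001], [0.001, 0.001, -1.0]]
force: [0.0, 1.1, 0.2]
opening: 0.006
grasp_force: 0.0
```

```bash
python3 -c "
from h import *
go([.4246,.0751,.055])"
```

```text
t 1.7 pos [0.4249 0.0763 0.18  ] unit [-202.4    1.5] F [0.04 1.08 0.22] open 0.005944825225154696
shift [-0.    -0.005  0.5  ] turn [ 0. -0. -0.]
```

Emit:
{"api": "send_rows", "payload": {
  "moves": [
    [0,0,0.15,0,0,0],
    [0,0,0.3,0,0,0],
    [0,0,0.42,0,0,0],
    [0,0,0.5,0,0,0],
    [0,0,0.5,0,0,0]
  ]
}}

```text
time_s: 2.2
position: [0.4227, 0.0774, 0.0532]
tcp_rot: [[-0.977, 0.213, -0.006], [0.213, 0.977, 0.001], [0.006, -0.001, -1.0]]
force: [0.2, 0.6, -0.0]
opening: 0.009
grasp_force: 0.0
```

Emit:
{"api": "send_rows", "payload": {
  "moves": [
    [-0.04,0,0,0,0,0],
    [-0.08,0,0,0,0,0],
    [-0.12,0,0,0,0,0],
    [-0.16,0,0,0,0,0],
    [-0.2,0,0,0,0,0],
    [-0.24,0,0,0,0,0],
    [-0.28,0,0,0,0,0],
    [-0.3,0,0,0,0,0]
  ]
}}

```text
time_s: 3.0
position: [0.4998, 0.0586, 0.0551]
tcp_rot: [[-0.976, 0.216, 0.002], [0.216, 0.976, -0.0], [-0.002, 0.0, -1.0]]
force: [-3.4, 1.3, 1.0]
opening: 0.004
grasp_force: 1.4
```

```bash
python3 -c "
from h import *
go(ROW-.0995*UX+.055*UZ)"
```

```text
t 3.0 pos [0.4998 0.0586 0.0551] unit [-125.4    0.3] F [-3.42  1.35  1.  ] open 0.004245049762057852
shift [-0.104 -0.001  0.001] turn [ 0.     0.001 -0.001]
```

Emit:
{"api": "send_rows", "payload": {
  "moves": [
    [-0.02,0,0,0,0,0],
    [-0.04,0,0,0,0,0],
    [-0.06,0,0,0,0,0],
    [-0.075,0,0,0,0,0],
    [-0.085,0,0,0,0,0],
    [-0.09,0,0,0,0,0],
    [-0.094,0,0,0,0,0]
  ]
}}

```text
time_s: 3.7
position: [0.521, 0.0539, 0.055]
tcp_rot: [[-0.976, 0.216, -0.0], [0.216, 0.976, -0.0], [0.0, -0.0, -1.0]]
force: [-2.7, -0.9, 1.2]
opening: 0.008
grasp_force: 1.3
```

Emit:
{"api": "send_rows", "payload": {
  "moves": [
    [-0.004,0,0,0,0,0],
    [-0.008,0,0,0,0,0],
    [-0.008,0,0,0,0,0]
  ]
}}

```text
time_s: 4.0
position: [0.5231, 0.0536, 0.055]
tcp_rot: [[-0.976, 0.216, 0.0], [0.216, 0.976, -0.0], [-0.0, -0.0, -1.0]]
force: [-1.8, -0.2, -0.2]
opening: 0.008
grasp_force: 1.0
```

```bash
python3 -c "
from h import *
go(ROW-.0995*UX+.055*UZ)"
```

```text
t 4.0 pos [0.5231 0.0536 0.055 ] unit [-101.6    0.5] F [-1.81 -0.24 -0.22] open 0.007583339833432314
shift [-0.008 -0.002 -0.   ] turn [-0.  0. -0.]
```

Not at the stop yet, so I continue in 1 mm steps until the force rises.

Emit:
{"api": "send_rows", "payload": {
  "moves": [
    [-0.004,0,0,0,0,0],
    [-0.008,0,0,0,0,0],
    [-0.008,0,0,0,0,0]
  ]
}}

```text
time_s: 4.3
position: [0.5237, 0.0534, 0.055]
tcp_rot: [[-0.976, 0.216, -0.003], [0.216, 0.976, 0.0], [0.003, -0.0, -1.0]]
force: [-5.3, 0.1, 2.1]
opening: 0.005
grasp_force: 2.3
```

Emit:
{"api": "send_rows", "payload": {
  "moves": [
    [-0.004,0,0,0,0,0],
    [-0.004,0,0,0,0,0],
    [-0.004,0,0,0,0,0]
  ]
}}

```text
time_s: 4.6
position: [0.5236, 0.0535, 0.055]
tcp_rot: [[-0.976, 0.216, -0.005], [0.216, 0.976, 0.001], [0.005, -0.0, -1.0]]
force: [-6.8, -0.5, 3.5]
opening: 0.002
grasp_force: 3.2
```

Emit:
{"api": "send_rows", "payload": {
  "moves": [
    [-0.004,0,0,0,0,0],
    [-0.004,0,0,0,0,0],
    [-0.004,0,0,0,0,0]
  ]
}}

```text
time_s: 4.9
position: [0.5236, 0.0534, 0.055]
tcp_rot: [[-0.976, 0.216, -0.007], [0.216, 0.976, 0.001], [0.007, -0.0, -1.0]]
force: [-8.6, 1.4, 5.4]
opening: 0.002
grasp_force: 4.0
```

Emit:
{"api": "send_rows", "payload": {
  "moves": [
    [0.04,0,0,0,0,0],
    [0.1,0,0,0,0,0],
    [0.1,0,-0.15,0,0,0],
    [0.1,0,-0.35,0,0,0],
    [0.1,0,-0.5,0,0,0],
    [0.1,0,-0.5,0,0,0]
  ]
}}

```text
time_s: 5.5
position: [0.508, 0.0579, 0.1856]
tcp_rot: [[-0.976, 0.216, 0.016], [0.216, 0.976, -0.001], [-0.016, 0.002, -1.0]]
force: [0.8, 0.0, 0.1]
opening: 0.008
grasp_force: 0.0
```

```bash
python3 - <<'E'
from h import *
for n in('top','side'): snap(n,n+'1')
a=cv2.imread('pics/top1.png')[160:390,190:410]; b=cv2.imread('pics/side1.png')[150:340,190:410]
cv2.imwrite('pics/c1.png',np.vstack([cv2.resize(a,None,fx=1.3,fy=1.3),cv2.resize(b,None,fx=1.3,fy=1.3)]))
go(ROW+.022*UX+.0325*UY+.15*UZ)
E
```

```text
t 5.6 pos [0.5041 0.0582 0.1812] unit [-121.1    0.9] F [-0.97  0.34 -0.91] open 0.0044479360451078545
shift [-0.572  0.127  0.128] turn [ 0.001  0.003 -0.   ]
```

View pics/c1.png

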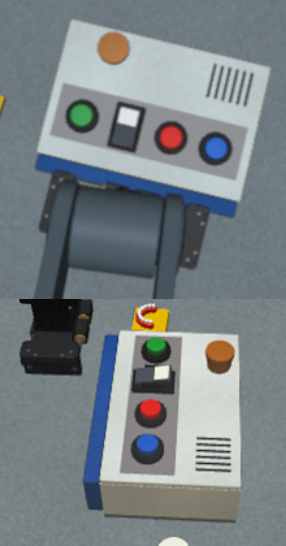

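The crop shows the drawer front (blue strip) flush against the housing, the rocker still off with its patch end raised, and the arm clear. Next is the rocker.

Emit:
{"api": "send_rows", "payload": {
  "moves": [
    [-0.15,0.03,0,0,0,0],
    [-0.3,0.07,0,0,0,0],
    [-0.45,0.1,0,0,0,0],
    [-0.572,0.127,0,0,0,0],
    [-0.572,0.127,0.08,0,0,0],
    [-0.572,0.127,0.128,0,0,0],
    [-0.572,0.127,0.128,0,0,0],
    [-0.572,0.127,0.128,0,0,0]
  ]
}}

```text
time_s: 6.4
position: [0.6477, 0.0584, 0.1467]
tcp_rot: [[-0.976, 0.216, -0.003], [0.216, 0.976, 0.0], [0.003, -0.0, -1.0]]
force: [-0.4, 0.0, 0.2]
opening: 0.005
grasp_force: 0.0
```

```bash
python3 - <<'E'
from h import *
go(ROW+.022*UX+.0325*UY+.13*UZ)
E
```

```text
t 6.4 pos [0.6477 0.0584 0.1467] unit [19.  32.1] F [-0.41  0.01  0.16] open 0.004670124226552146
shift [-0.012  0.002  0.067] turn [-0.    -0.002 -0.   ]
```

Emit:
{"api": "send_rows", "payload": {
  "moves": [
    [-0.012,0,0,0,0,0],
    [-0.012,0,0.02,0,0,0],
    [-0.012,0,0.035,0,0,0],
    [-0.012,0,0.048,0,0,0],
    [-0.012,0,0.056,0,0,0],
    [-0.012,0,0.064,0,0,0],
    [-0.012,0,0.07,0,0,0]
  ]
}}

```text
time_s: 7.1
position: [0.6526, 0.0574, 0.1309]
tcp_rot: [[-0.976, 0.216, 0.002], [0.216, 0.976, -0.0], [-0.002, 0.0, -1.0]]
force: [1.0, 0.1, 1.8]
opening: 0.005
grasp_force: 0.9
```

Emit:
{"api": "send_rows", "payload": {
  "moves": [
    [0,0,0.006,0,0,0],
    [0,0,0.012,0,0,0],
    [0,0,0.012,0,0,0]
  ]
}}

```text
time_s: 7.4
position: [0.6529, 0.0574, 0.1279]
tcp_rot: [[-0.976, 0.216, 0.002], [0.216, 0.976, -0.0], [-0.002, 0.0, -1.0]]
force: [1.4, -0.3, 1.9]
opening: 0.005
grasp_force: 1.4
```

Emit:
{"api": "send_rows", "payload": {
  "moves": [
    [0,0,0.004,0,0,0],
    [0,0,0.008,0,0,0],
    [0,0,0.008,0,0,0]
  ]
}}

```text
time_s: 7.7
position: [0.653, 0.0574, 0.126]
tcp_rot: [[-0.976, 0.216, 0.003], [0.216, 0.976, -0.0], [-0.003, 0.0, -1.0]]
force: [3.4, -1.0, 3.1]
opening: 0.006
grasp_force: 2.1
```

Emit:
{"api": "send_rows", "payload": {
  "moves": [
    [0,0,0.004,0,0,0],
    [0,0,0.008,0,0,0],
    [0,0,0.008,0,0,0]
  ]
}}

```text
time_s: 8.0
position: [0.6532, 0.0574, 0.1257]
tcp_rot: [[-0.976, 0.216, 0.003], [0.216, 0.976, -0.001], [-0.003, 0.0, -1.0]]
force: [1.8, -1.8, 11.2]
opening: 0.003
grasp_force: 5.6
```

Emit:
{"api": "send_rows", "payload": {
  "moves": [
    [0,0,0.004,0,0,0],
    [0,0,0.004,0,0,0],
    [0,0,0.004,0,0,0]
  ]
}}

```text
time_s: 8.3
position: [0.6532, 0.0574, 0.1255]
tcp_rot: [[-0.976, 0.216, 0.004], [0.216, 0.976, -0.001], [-0.004, 0.0, -1.0]]
force: [0.5, -0.6, 14.8]
opening: 0.005
grasp_force: 7.2
```

Emit:
{"api": "send_rows", "payload": {
  "moves": [
    [0,0,0.004,0,0,0],
    [0,0,0.004,0,0,0],
    [0,0,0.004,0,0,0]
  ]
}}

```text
time_s: 8.6
position: [0.6532, 0.0574, 0.1254]
tcp_rot: [[-0.976, 0.216, 0.004], [0.216, 0.976, -0.001], [-0.004, 0.0, -1.0]]
force: [-0.5, -1.4, 19.1]
opening: 0.006
grasp_force: 9.0
```

Emit:
{"api": "send_rows", "payload": {
  "moves": [
    [0,0,-0.06,0,0,0],
    [0,0,-0.16,0,0,0],
    [0,0,-0.28,0,0,0],
    [0.08,0.1,-0.28,0,0,0],
    [0.09,0.26,-0.28,0,0,0],
    [0.09,0.26,-0.28,0,0,0],
    [0.09,0.26,-0.28,0,0,0]
  ]
}}

```text
time_s: 9.3
position: [0.6419, 0.127, 0.1903]
tcp_rot: [[-0.977, 0.214, -0.005], [0.214, 0.977, -0.0], [0.005, -0.001, -1.0]]
force: [-0.6, 0.3, 0.2]
opening: 0.007
grasp_force: 0.0
```

```bash
python3 - <<'E'
from h import *
snap('side','side2')
b=cv2.imread('pics/side2.png')[120:300,210:410]
cv2.imwrite('pics/c2.png',cv2.resize(b,None,fx=3,fy=3))
go(ROW+.0975*UY+.14*UZ)
E
```

```text
t 9.35 pos [0.6423 0.1261 0.1904] unit [-0.9 97. ] F [ 0.44 -0.35 -0.53] open 0.0022774853453504996
shift [-0.004  0.002  0.201] turn [-0.001 -0.003  0.   ]
```

View pics/c2.png

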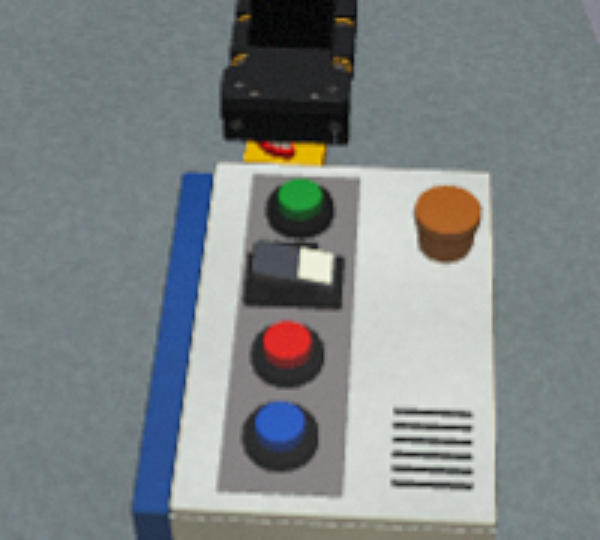

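The rocker is now on: its patch end (315,265 in the crop) is down and the near end is up. The drawer is shut and the green cap is at (300,198). I'll press green now.

Emit:
{"api": "send_rows", "payload": {
  "moves": [
    [-0.004,0,0.06,0,0,0],
    [-0.004,0,0.13,0,0,0],
    [-0.004,0,0.18,0,0,0],
    [-0.004,0,0.2,0,0,0],
    [-0.004,0,0.22,0,0,0],
    [-0.004,0,0.23,0,0,0],
    [-0.004,0,0.23,0,0,0]
  ]
}}

```text
time_s: 10.05
position: [0.645, 0.1256, 0.134]
tcp_rot: [[-0.976, 0.216, 0.0], [0.216, 0.976, -0.0], [-0.0, -0.0, -1.0]]
force: [-0.2, -0.6, -0.7]
opening: 0.005
grasp_force: 0.0
```

Emit:
{"api": "send_rows", "payload": {
  "moves": [
    [0,0,0.008,0,0,0],
    [0,0,0.016,0,0,0],
    [0,0,0.024,0,0,0],
    [0,0,0.032,0,0,0],
    [0,0,0.032,0,0,0]
  ]
}}

```text
time_s: 10.55
position: [0.6452, 0.1258, 0.1263]
tcp_rot: [[-0.976, 0.216, 0.001], [0.216, 0.976, 0.0], [-0.001, 0.0, -1.0]]
force: [-0.5, 1.6, 2.4]
opening: 0.009
grasp_force: 1.2
```

Emit:
{"api": "send_rows", "payload": {
  "moves": [
    [0,0,0.006,0,0,0],
    [0,0,0.012,0,0,0],
    [0,0,0.012,0,0,0]
  ]
}}

```text
time_s: 10.85
position: [0.6452, 0.1258, 0.1233]
tcp_rot: [[-0.976, 0.216, 0.001], [0.216, 0.976, 0.0], [-0.001, 0.0, -1.0]]
force: [-0.8, 1.2, 4.1]
opening: 0.006
grasp_force: 1.9
```

Emit:
{"api": "send_rows", "payload": {
  "moves": [
    [0,0,0.006,0,0,0],
    [0,0,0.012,0,0,0],
    [0,0,0.012,0,0,0]
  ]
}}

```text
time_s: 11.15
position: [0.6452, 0.1258, 0.1214]
tcp_rot: [[-0.976, 0.216, 0.001], [0.216, 0.976, 0.0], [-0.001, 0.0, -1.0]]
force: [-1.4, -0.1, 8.9]
opening: 0.004
grasp_force: 4.8
```

Emit:
{"api": "send_rows", "payload": {
  "moves": [
    [0,0,0.006,0,0,0],
    [0,0,0.008,0,0,0],
    [0,0,0.008,0,0,0]
  ]
}}

```text
time_s: 11.45
position: [0.6453, 0.1258, 0.1212]
tcp_rot: [[-0.976, 0.216, 0.002], [0.216, 0.976, -0.0], [-0.002, 0.0, -1.0]]
force: [-5.0, 0.3, 18.2]
opening: 0.006
grasp_force: 8.7
```

The button is bottomed out (18 N at z = 0.121 m). I'll lift clear and check.

Emit:
{"api": "send_rows", "payload": {
  "moves": [
    [0,0,-0.06,0,0,0],
    [0,0,-0.16,0,0,0],
    [0,0,-0.32,0,0,0],
    [0,0,-0.45,0,0,0],
    [0.2,0,-0.45,0,0,0],
    [0.4,0,-0.45,0,0,0],
    [0.6,0,-0.45,0,0,0],
    [0.7,0,-0.45,0,0,0],
    [0.7,0,-0.45,0,0,0],
    [0.7,0,-0.45,0,0,0]
  ]
}}

```text
time_s: 12.45
position: [0.4745, 0.1636, 0.2307]
tcp_rot: [[-0.977, 0.215, 0.001], [0.215, 0.977, -0.0], [-0.001, 0.0, -1.0]]
force: [0.6, -0.2, -0.5]
opening: 0.007
grasp_force: 0.0
```

```bash
python3 - <<'E'
from h import *
for n in('top','side'): snap(n,n+'3')
a=cv2.imread('pics/top3.png')[160:390,140:450]; b=cv2.imread('pics/side3.png')[140:370,190:410]
cv2.imwrite('pics/c3.png',cv2.resize(np.hstack([a,b]),None,fx=1.5,fy=1.5))
go(readout.read_state()['position'])
for n,(u0,u1,v0,v1) in dict(top=(200,400,170,375),side=(210,380,170,320)).items():
    z=np.load(f'pics/{n}3.npz');h,s,v=cv2.split(cv2.cvtColor(z['p'],cv2.COLOR_RGB2HSV))
    m=((h>45)&(h<80)&(s>120)&(v>60)); m[:v0]=0;m[v1:]=0;m[:,:u0]=0;m[:,u1:]=0
    y,x=np.where(m); print(n,m.sum(),x.mean(),y.mean(),np.median(withdepth(n,np.c_[x,y],z['d'])[:,2]))
E
```

```text
t 12.55 pos [0.4759 0.1633 0.2307] unit [-171.3   97.5] F [ 0.33  0.14 -0.15] open 0.002511289192604345
shift [0. 0. 0.] turn [ 0.     0.001 -0.001]
top 252 252.21428571428572 248.3373015873016 0.12648171463377156
side 161 309.6894409937888 185.91304347826087 0.12600797044650824
```

View pics/c3.png

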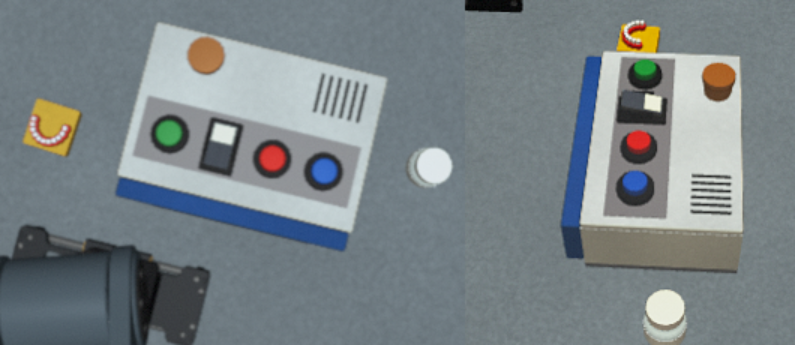

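The drawer is shut, the rocker is on, and the green cap is back up at the same pixels as before. The cast, jar and pot haven't moved. I'll check the drawer numerically before handing in.

```bash
python3 - <<'E'
from h import *
for k in '0','3':
    z=np.load(f'pics/top{k}.npz');h,s,v=cv2.split(cv2.cvtColor(z['p'],cv2.COLOR_RGB2HSV))
    m=((h>100)&(h<125)&(s>150)&(v>40)).astype(np.uint8); m[:,:200]=0;m[:,400:]=0
    n,l,st,c=cv2.connectedComponentsWithStats(m); i=1+st[1:,4].argmax(); y,x=np.where(l==i)
    p=(onplane('top',np.c_[x,y],.096)-ROW); a=p@UX*1000; b=p@UY*1000
    print(k,np.percentile(a,[1,5,50,95,99]).round(1), [a[(b>q)&(b<q+30)].min().round(1) for q in(-120,-60,0,60,100)])
E
```

```text
0 [-167.2 -166.2 -155.4 -144.4 -143.4] [np.float64(-167.1), np.float64(-167.3), np.float64(-167.6), np.float64(-167.6), np.float64(-167.6)]
3 [-88.7 -87.8 -78.1 -68.4 -67.5] [np.float64(-88.8), np.float64(-89.0), np.float64(-88.9), np.float64(-89.2), np.float64(-88.7)]
```

The outer face is 89 mm in front of the button row, against 90 mm expected when home, and it was pushed against a hard stop.

```bash
python3 -c "
from rig import ticket
print(ticket.hand_in())"
```

```text
the job is handed in; nothing more can be done
None
```

I pushed the drawer home to its stop, tipped the rocker fully on, then pressed the green button fully down and let it come back up; red and blue were not pressed, the cast, jar and pot stayed where they were, and the job is handed in.

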